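Weigh the tea tin on the counter balance

TASK

Weigh the tea tin: thread ring weights from the board onto the spindle of the balance's free pan until the beam settles level, with the pointers on the white mark. The spindle is clamped a few millimetres off the pan's centre, so feel for it; seat each ring gently, flat and fully down, without dropping it and never bearing on the pan or spindle with more than about 10 N. Leave unused weights on the board, and do not touch the tin or disturb the other tableware.

Things in the scene. Friction and masses are not known exactly. Their poses are not given: they have to be found in the camera images.
- weight_150: loose plain steel ring weight of 150 g, lying flat on the board at the start: 46 mm across, 13 mm high, with a plain 15 mm hole through its middle. Origin: centre of its underside; z up along the hole. The three weights differ only in size; their order on the board varies.
- weight_100: loose plain steel ring weight of 100 g, lying flat on the board at the start: 40 mm across, 12 mm high, with a plain 15 mm hole through its middle. Origin: centre of its underside; z up along the hole. The three weights differ only in size; their order on the board varies.
- weight_50: loose plain steel ring weight of 50 g, lying flat on the board at the start: 32 mm across, 10 mm high, with a plain 15 mm hole through its middle. Origin: centre of its underside; z up along the hole. The three weights differ only in size; their order on the board varies.
- board: fixed dark wooden serving board, 290 x 110 mm, 18 mm high, on which the weights lie in a row about 90 mm apart. Origin: centre of its underside; x along its length.
- tin: closed steel tea tin of unknown weight (140 to 275 g), 74 mm across, 104 mm high, standing on the balance's left (+y) pan. Origin: centre of its underside. It is not to be touched.
- beam (a joint): tilt of the balance beam in rad: 0 level, negative while the tin's side is down, positive when the weights' side is down; stops at -0.2 and +0.2. It starts at -0.2 (weight pan up) and settles about 1.5 s after a change. Between the stops every 10 g of difference between the pans tilts it 0.015 rad, wherever on a pan the load sits.
- balance: fixed steel base of the balance, 130 x 380 mm, 22 mm high. Origin: centre of its underside; y along the beam, to the tin's pan. Two thin pointers on the beam pass before and behind an upright grey plate in its middle (top 213 mm up); the 12.5 mm wide white mark on that plate shows level: a pointer's tip on the white is within about 0.05 rad.
- weight_pan: round flat aluminium pan on the -y side, 110 mm across; stays horizontal, moves +-28 mm up and down with the beam; at the start it gives way downwards softly (from 0.1 to 1.4 N, rising 47 N/m). Origin: on its pivot, 40 mm below its upper face; y towards the tin. Upright on it stands the steel spindle (see weight_seat); forces on the spindle count as on the pan.
- weight_seat (a point): centre of the weight pan's upper face, NOT of the spindle: the spindle, 12 mm thick, 45 mm high above the face, top rim chamfered 1.2 mm, is clamped off centre, anywhere up to 5 mm in x and 5 mm in y of the pan, and stays there through the run. Its own place is not measured: find it by feel or by eye.
- tin_seat (a point): centre of the upper face of the tin's pan
- mug: glass beer mug, 76 mm across, 120 mm high, a bystander: leave it alone. Origin: underside, centre.
- dip_bowl: small steel sauce bowl, 72 mm across, 30 mm high, a bystander: leave it alone. Origin: underside, centre.
- side_bowl: another such steel bowl, a bystander: leave it alone. Origin: underside, centre.
- plate: white plate, 160 mm across, a bystander: leave it alone. Origin: underside, centre.
- spoon: steel spoon, a bystander: leave it alone. Origin: underside, about its middle.
- pepper: glass pepper jar with steel cap, 44 mm across, 90 mm high, a bystander: leave it alone. Origin: underside, centre.
- sauce: green sauce bottle, 60 mm across, 190 mm high, a bystander: leave it alone. Origin: underside, centre.

How it is judged:
By the outcome, as a careful person would: the job done as asked, in the order asked, and still so for the second after the job is handed in, with the robot touching nothing.
It also fails if it takes over 70 s, if anything falls off the work surface, if the arm or the gripper's body presses on something with over 40 N, if the wrist force passes 120 N, or if a joint passes its speed limit or range.

ROBOT

A 6-joint arm with a two-finger parallel gripper is mounted at the origin on the work surface. World frame = base frame: x ahead of the robot, y to its left, z up, the work surface at z = 0. Lengths are in mm, angles in rad, forces in N, time in s.
With the tool pointing down it reaches from about 400 to 825 mm from the base axis. Payload 7 kg.
Tool frame: the origin (TCP) lies at the very end of the fingers, on their centre line; the grasp point (between the pads) lies 19 mm behind it; z points along the fingers, y is the direction in which the jaws open and shut (so a half turn about z gives the same grasp; the last joint's range is limited). The gripper opens to 88 mm and grips with 3 to 60 N. Pads are 19 mm wide; open, the fingers measure 130 mm over their backs; the gripper's body (78 mm by 193 mm) begins 47 mm behind the grasp point.
Start: joints at [-0.882, 0.359, 0.012, 0, -1.224, -0.288], TCP at [263.327, -621.494, 226.561] pointing down, gripper open.
Joint ranges: [-3.07, 3.07], [-1.43, 2.12], [-1.02, 1.25], [-3.03, 1.67], [-3.05, -0], [-3.03, 3.03]. Speed limits (rad/s): [2.39, 2.39, 3.01, 3.14, 3.14, 3.14].

INTERFACE

Orientations are given as a unit quaternion [x, y, z, w].
In Python, from plant import bot gives the robot as it stands. Calls block until the motion is done:
- bot.move_ptp(position, orientation): joint-space move of the TCP to a pose.
- bot.line_to(position, velocity=150, ori=None): straight line of the TCP; ori=None keeps the orientation; velocity is the mean speed in mm/s.
- bot.move_joints(angles): joint-space move.
- bot.move_gripper(opening, force=None): finger opening in mm; force is the grip in N (None keeps the last); returns when the fingers have stopped.
- bot.pause(seconds).
- bot.solve_ik(position, orientation): joint angles nearest the present ones, or None.
- bot.read_state(): the state.
- bot.camera(name): name is "side" or "top"; returns the picture (480x640x3 uint8, red, green, blue); there is no depth.
- bot.get_calibration(name): a dict with "fx", "fy", "cx", "cy" (pixels), "distortion" ([k1, k2, p1, p2, k3] as OpenCV has them; the pictures are not rectified), "view" (4x4, takes a point from world to camera coordinates). Camera axes: x right, y up, looking along -z (the intrinsics and any distortion apply to the point x, -y, -z); pixel columns grow to the right and rows downward; lengths in mm; the calibration is good to about 2 mm. A picture is of the moment at which its call begins. get_calibration takes no time and is no camera call.
A pose or a line that the arm cannot do raises bot.Unreachable and nothing moves.
- bot.close_job(): hands the job in, once; it reports no verdict.
The state is a dict: "t": time; "joint_pos": joint angles; "qvel": joint speeds; "tau": joint torques, N m; "tcp_pos": TCP position; "eef_rot": TCP orientation; "contact_force": force on the tool from outside, world axes, zero at the start; "moment": the same for the moment, N m; "width": finger opening in mm.
Only numpy, scipy, OpenCV 4.12 (cv2) and the standard library are available. Lean on these libraries where they do the work, as an engineer would, in place of code of your own. Each camera call takes 0.05 s, during which the arm holds its last target. There are 200 camera calls.

## Working session

There is one attempt and no reset: what is moved stays moved. The work goes in short steps, each a Python script; the robot and the scene stay as the last script left them, time stands still between calls to the robot, and variables do not carry over. Pictures are saved under pics/ and viewed, about 8 in all and at most 12, crops included, and the job is handed in when it is done.

```bash
ls; mkdir -p pics; python3 - <<'E'
from plant import bot
import cv2,numpy as np
for n in("side","top"):
    cv2.imwrite(f"pics/{n}0.png",bot.camera(n)[:,:,::-1]); c=bot.get_calibration(n)
    print(n,c["fx"],c["fy"],c["cx"],c["cy"],c["distortion"]);print(np.round(c["view"],4))
print(bot.read_state())
E
```

```text
pics
side 585.2521774999116 585.2521774999116 326.19837409039155 233.3106925756 [-0.18977914  0.          0.          0.          0.        ]
[[ 9.3420000e-01 -3.5630000e-01  1.4400000e-02 -5.2137060e+02]
 [ 1.7360000e-01  4.8970000e-01  8.5440000e-01 -1.7420540e+02]
 [-3.1150000e-01 -7.9570000e-01  5.1940000e-01 -1.5034026e+03]
 [ 0.0000000e+00  0.0000000e+00  0.0000000e+00  1.0000000e+00]]
top 444.8318485034578 444.8318485034578 317.30756985656285 236.61963055246045 [-0.05244054  0.          0.          0.          0.        ]
[[-3.4000000e-03 -9.9980000e-01 -1.9700000e-02  4.8267000e+01]
 [ 9.9140000e-01 -6.0000000e-03  1.3080000e-01 -5.8515790e+02]
 [-1.3090000e-01 -1.9100000e-02  9.9120000e-01 -1.0856705e+03]
 [ 0.0000000e+00  0.0000000e+00  0.0000000e+00  1.0000000e+00]]
{'t': 0.1, 'joint_pos': array([-8.81904543e-01,  3.59263773e-01,  1.11826792e-02, -3.40389199e-04,
       -1.22412324e+00, -2.88051669e-01]), 'qvel': array([ 0.00150633, -0.00146749,  0.00237425,  0.00142466, -0.00119127,
        0.00086132]), 'tau': array([-2.66869734e-03, -5.84161627e+01,  2.93753636e+01,  7.01552063e+00,
        1.02051330e-02, -6.10139523e-05]), 'tcp_pos': array([ 263.16474979, -621.11117349,  225.75796569]), 'eef_rot': array([-1.99024165e-01,  9.79994317e-01,  6.96768729e-04, -1.89059032e-04]), 'contact_force': array([ 0.12288034,  0.46461834, -0.07640355]), 'moment': array([-0.02443525, -0.00841653,  0.02062494]), 'width': 87.57681347094312}
```

View pics/side0.png

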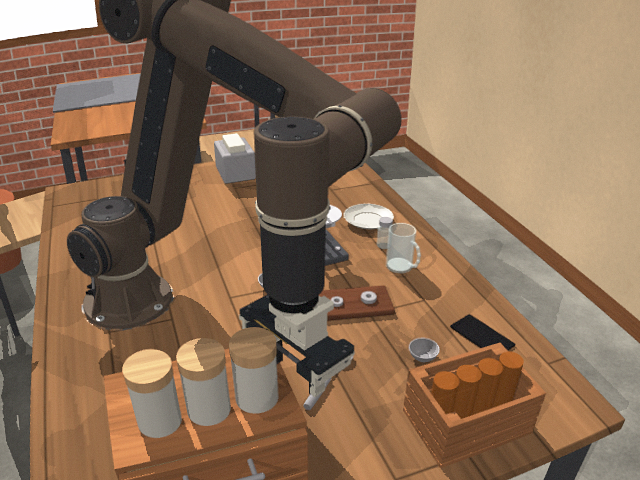

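View pics/top0.png

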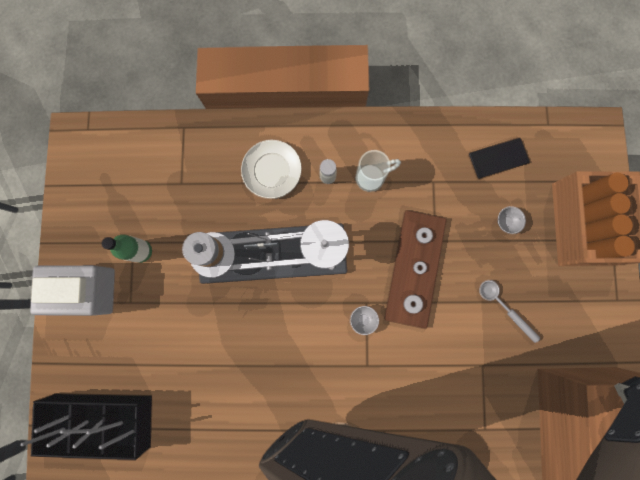

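```bash
cat > h.py <<'E'
from plant import bot
import cv2,numpy as np
def cal(n):
    c=bot.get_calibration(n);V=np.array(c["view"]);K=np.array([[c["fx"],0,c["cx"]],[0,c["fy"],c["cy"]],[0,0,1]])
    R=np.diag([1,-1,-1])@V[:3,:3];t=np.diag([1,-1,-1])@V[:3,3]
    return K,np.array(c["distortion"]),R,t
def ray(n,px):
    K,D,R,t=cal(n);p=cv2.undistortPoints(np.array([[px]],float),K,D)[0,0]
    return -R.T@t,R.T@np.r_[p,1]
def at(n,px,z):
    o,d=ray(n,px);return o+d*(z-o[2])/d[2]
def tri(a,b):
    o1,d1=ray("top",a);o2,d2=ray("side",b)
    s=np.linalg.lstsq(np.c_[d1,-d2],o2-o1,rcond=None)[0];p,q=o1+s[0]*d1,o2+s[1]*d2
    return (p+q)/2,np.linalg.norm(p-q)
def proj(n,P):
    K,D,R,t=cal(n);return cv2.projectPoints(np.array(P,float).reshape(-1,3),cv2.Rodrigues(R)[0],t,K,D)[0][:,0]
def snap(n,f,box,k):
    im=bot.camera(n)[:,:,::-1];x,y,w,h=box;np.save(f"pics/{f}.npy",im)
    cv2.imwrite(f"pics/{f}.png",cv2.resize(im[y:y+h,x:x+w],None,fx=k,fy=k,interpolation=cv2.INTER_CUBIC))
def down(a): # jaw direction (tool y) at angle a in the world xy-plane, tool z down
    from scipy.spatial.transform import Rotation as Ro
    y=np.array([np.cos(a),np.sin(a),0]);z=np.array([0,0,-1.]);return Ro.from_matrix(np.c_[np.cross(y,z),y,z]).as_quat()
E
python3 - <<'E'
from h import *
print("cam",ray("side",(320,240))[0],ray("top",(320,240))[0])
bot.move_joints([-0.88,-0.25,0.0,0,-1.3,-.29])
print(bot.read_state()["tcp_pos"])
bot.move_joints([0.6,-0.25,0.0,0,-1.3,-.29])
s=bot.read_state();print(s["tcp_pos"],s["t"])
snap("side","side1",(200,170,200,150),4)
snap("top","top1",(180,190,280,150),2.8)
E
```

```text
cam [   48.98789386 -1296.79173113   937.19028154] [ 438.19291272   24.00083889 1153.61637868]
[ 164.0395487  -499.03398468  566.4683326 ]
[511.52875282 116.9015162  568.56966746] 3.975
```

View pics/side1.png

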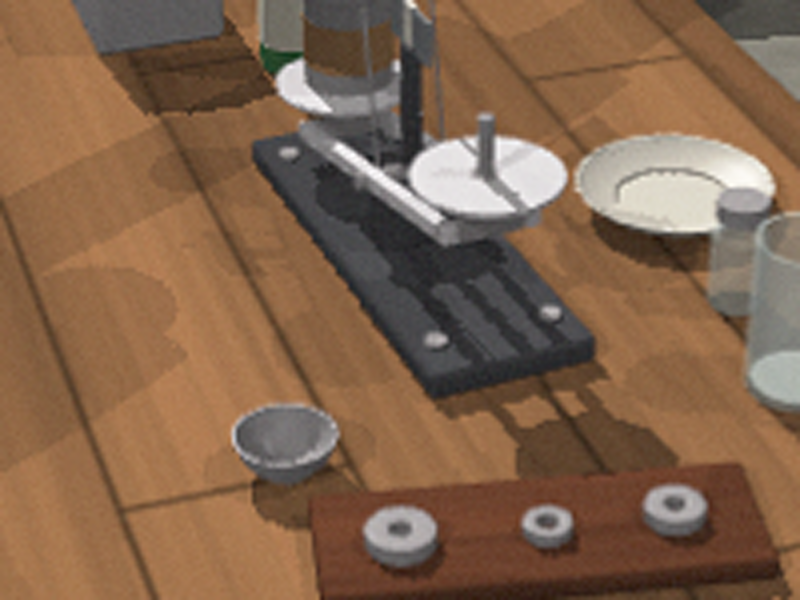

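View pics/top1.png

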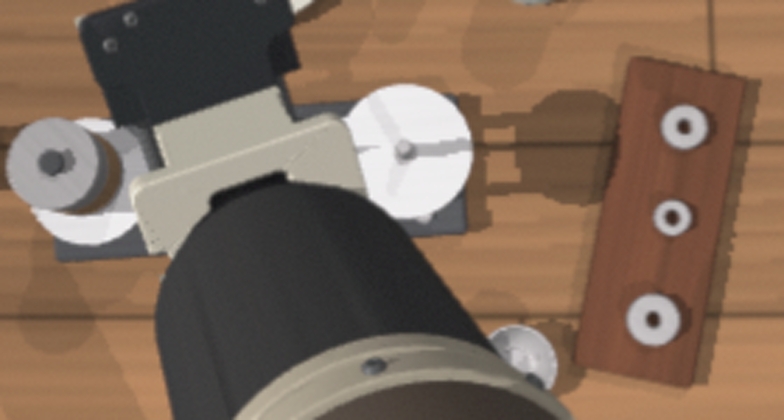

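```bash
python3 - <<'E'
from h import *
T=np.load("pics/top1.npy");S=np.load("pics/side1.npy")
un=lambda p,k,o:((p[0]+.5)/k-.5+o[0],(p[1]+.5)/k-.5+o[1])
def blob(im,c,r,thr):
    g=im.astype(int);sat=g.max(2)-g.min(2);m=((g.min(2)>thr)&(sat<40)).astype(np.uint8)
    mm=np.zeros_like(m);cv2.circle(mm,tuple(int(round(v)) for v in c),r,1,-1);m&=mm
    cs,_=cv2.findContours(m,cv2.RETR_EXTERNAL,cv2.CHAIN_APPROX_NONE);q=max(cs,key=cv2.contourArea);h=cv2.convexHull(q)
    return cv2.fitEllipse(h)
tk=[un(p,2.8,(180,190)) for p in((653,320),(672,217),(685,127))]
sk=[un(p,4,(200,170)) for p in((400,530),(548,523),(676,506))]
for n,a,b in zip((150,50,100),tk,sk):
    ea=blob(T,a,13,110);eb=blob(S,b,12,90)
    P,e=tri(un(un(a,1,(0,0)),1,(0,0)),b) # clicked
    print(n,"top px",np.round(ea[0],1),np.round(ea[1],1),"side",np.round(eb[0],1),np.round(eb[1],1),"tri clicked",np.round(P,1),round(e,1),"at z",np.round(at("top",a,18+{150:13,50:10,100:12}[n]),1))
pan=un((405,152),2.8,(180,190));ea=blob(T,pan,28,150)
eb=blob(S,un((489,180),4,(200,170)),24,150);print("pan",ea,eb,tri(ea[0],eb[0]))
print("pan hand",tri(ea[0],un((489,177),4,(200,170))))
print("spindle top",tri(un((405,149),2.8,(180,190)),un((486,118),4,(200,170))))
b=[at("top",un(p,2.8,(180,190)),18) for p in((633,57),(748,77),(577,363),(691,387))];print(np.round(b,1))
bx=un((340,60),2.8,(180,190));x,y=map(int,bx)
vis=np.hstack([cv2.resize(T[y:y+60,x:x+60],None,fx=6.5,fy=6.5,interpolation=2),cv2.resize(S[195:235,295:350],None,fx=7,fy=9.75,interpolation=2)]);print(x,y)
cv2.imwrite("pics/z.png",vis)
E
```

```text
150 top px [412.8 303.8] [18.2 19. ] side [299.4 302.8] [14.1 17.6] tri clicked [ 414.2 -192.5   27.9] 2.6 at z [ 415.5 -192.2   31. ]
50 top px [419.5 267.2] [12.4 12.9] side [336.2 300.4] [ 9.4 12.6] tri clicked [ 506.3 -212.9   24.4] 2.9 at z [ 507.4 -212.7   28. ]
100 top px [424.  234.9] [15.2 16.4] side [368.4 296.4] [11.8 15.3] tri clicked [ 588.4 -227.1   26.7] 2.2 at z [ 589.  -226.7   30. ]
pan ((322.2667236328125, 244.25225830078125), (48.5455207824707, 52.411041259765625), 81.53204345703125) ((316.2463684082031, 214.73004150390625), (21.135356903076172, 35.961212158203125), 82.06159210205078) (array([547.56491791,  34.47852555, 134.5354271 ]), np.float64(15.282313490619707))
pan hand (array([555.04112665,  32.19793767, 136.02926762]), np.float64(0.5798346563040101))
spindle top (array([551.48048097,  27.54097797, 185.62454729]), np.float64(1.1899904104150087))
[[ 656.3 -183.6   18. ]
 [ 636.9 -289.4   18. ]
 [ 377.4 -125.5   18. ]
 [ 355.5 -227.2   18. ]]
301 211
```

View pics/z.png

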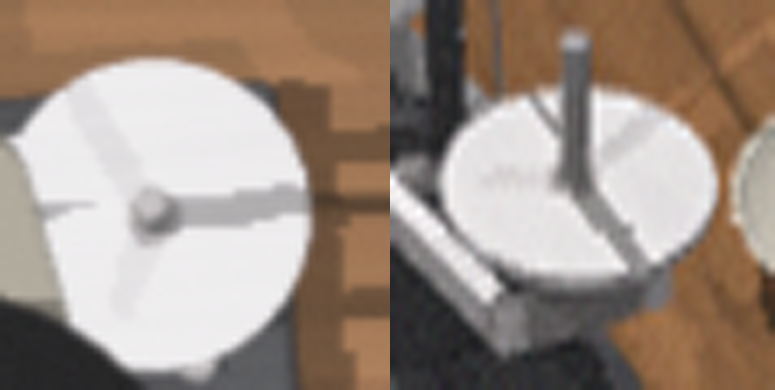

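```bash
cat >> h.py <<'E'
A=np.arctan2(-226.7+192.2,589-415.5)
def pick(x,y,w,zt):
    """centre the ring with two crossed grips, then lift; returns the TCP at the grip"""
    op=w+22
    bot.move_gripper(op,4)
    q=min((down(A+np.pi/2+k*np.pi) for k in(0,1)),key=lambda o:abs(bot.solve_ik([x,y,120],o)[5]))
    bot.move_ptp([x,y,100],q);bot.line_to([x,y,zt],80)
    bot.move_gripper(w-3,4);print("w1",bot.read_state()["width"]);bot.move_gripper(op)
    bot.line_to([x,y,zt+17],100)
    q=min((down(A+k*np.pi) for k in(0,1)),key=lambda o:abs(bot.solve_ik([x,y,120],o)[5]))
    bot.move_ptp([x,y,zt+17],q);bot.line_to([x,y,zt],80)
    bot.move_gripper(w-3,15)
    s=bot.read_state();print("w2",s["width"],s["tcp_pos"],"q6",s["joint_pos"][5],"f",s["contact_force"])
    bot.line_to([x,y,120],100)
    s=bot.read_state();print("up",s["width"],s["tcp_pos"],s["contact_force"],s["t"])
E
python3 - <<'E'
from h import *
pick(414.8,-192.3,46,21.5)
snap("side","g1",(240,200,160,120),4)
E
```

```text
w1 45.64370165186303
w2 45.4532949374648 [ 415.11467027 -192.32248209   21.76906426] q6 -0.19504916530263905 f [0.33881694 0.00497944 2.52667558]
up 45.294077333620784 [ 414.2824677  -192.21023336  119.38285832] [ 0.54438213 -0.14899198 -1.52360238] 12.7167
```

View pics/g1.png

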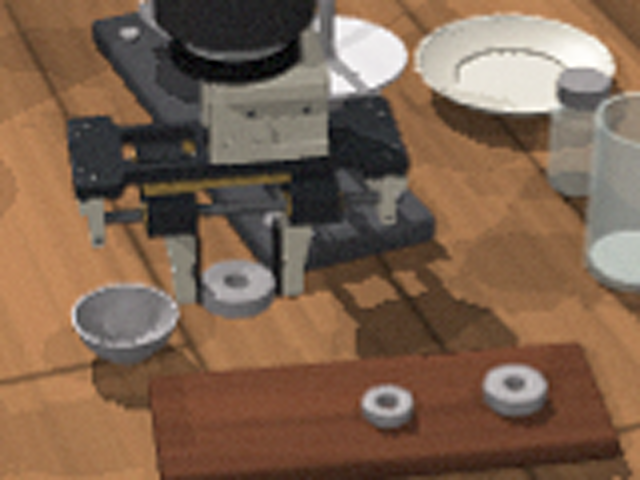

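```bash
python3 - <<'E'
from h import *
pt=(324.55,242.75);ps=(321.2,199.15)
print(tri(pt,ps));
for z in(180,182,185):print(z,at("top",pt,z),at("side",ps,z))
x,y=551.5,27.5
bot.line_to([414.8,-192.3,225],150);bot.line_to([x,y,225],180);bot.line_to([x,y,203],80);bot.pause(.3)
F=[]
for i in range(15):
    bot.pause(.03);s=bot.read_state();F.append(s["contact_force"])
print(np.mean(F,0),np.std(F,0),s["tcp_pos"],s["t"])
print("proj hole top/ring bottom",proj("side",[[x,y,203-3.5+13],[x,y,203-3.5]]))
snap("side","g2",(280,170,80,60),10)
E
```

```text
(array([551.65623403,  27.07501206, 185.76600074]), np.float64(1.4390089980815066))
180 [553.02820682  26.87888293 180.        ] [554.7719605   37.30686304 180.        ]
182 [552.79231248  26.87297086 182.        ] [553.43601079  33.78304973 182.        ]
185 [552.43847098  26.86410276 185.        ] [551.43208623  28.49732978 185.        ]
[-0.15457943 -0.11240328 -1.16872466] [0.20876798 0.49994124 0.4501281 ] [551.48547888  27.50317119 202.97994881] 16.4333
proj hole top/ring bottom [[321.45473921 190.35685653]
 [321.40521593 194.60673304]]
```

View pics/g2.png

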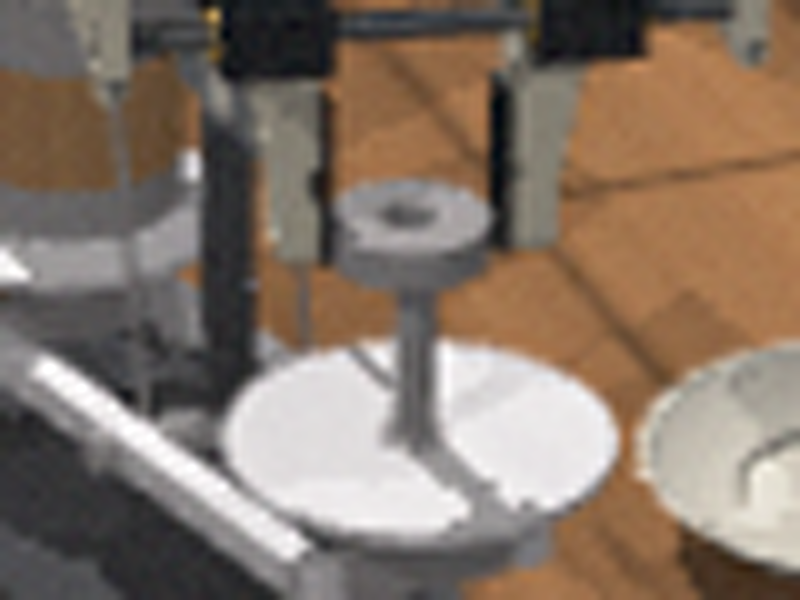

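```bash
cat >> h.py <<'E'
def force(n=15):
    F=[]
    for i in range(n): bot.pause(.01);F.append(bot.read_state()["contact_force"])
    return np.mean(F,0)
def pan_v():
    """mean row of the pan's right end in the side picture (grows as the pan goes down, ~0.33 px/mm)"""
    g=bot.camera("side")[190:245,334:341].astype(int);m=(g.min(2)>150)&(g.max(2)-g.min(2)<30)
    r=np.arange(190,245)[:,None]*m
    return r.sum()/max(m.sum(),1),m.sum()
E
python3 - <<'E'
from h import *
x,y=552.0,27.0
bot.line_to([x,y,196],80);f0=force();print(f0,pan_v())
for z in(190,187,184,180,176):
    bot.line_to([x,y,z],30);f=force();print(z,np.round(f-f0,2),pan_v())
    if (f-f0)[2]>3:break
print(bot.read_state()["t"])
snap("side","g3",(280,170,80,60),10)
E
```

```text
[ 0.02494997  0.01229808 -1.32489885] (np.float64(213.38666666666666), np.int64(75))
190 [ 1.14  0.73 -0.84] (np.float64(213.4), np.int64(75))
187 [ 1.7   1.69 -0.5 ] (np.float64(213.32432432432432), np.int64(74))
184 [2.31 1.88 0.61] (np.float64(213.24657534246575), np.int64(73))
180 [2.43 2.08 0.65] (np.float64(213.53333333333333), np.int64(75))
176 [2.85 1.53 0.81] (np.float64(213.82191780821918), np.int64(73))
19.2
```

View pics/g3.png

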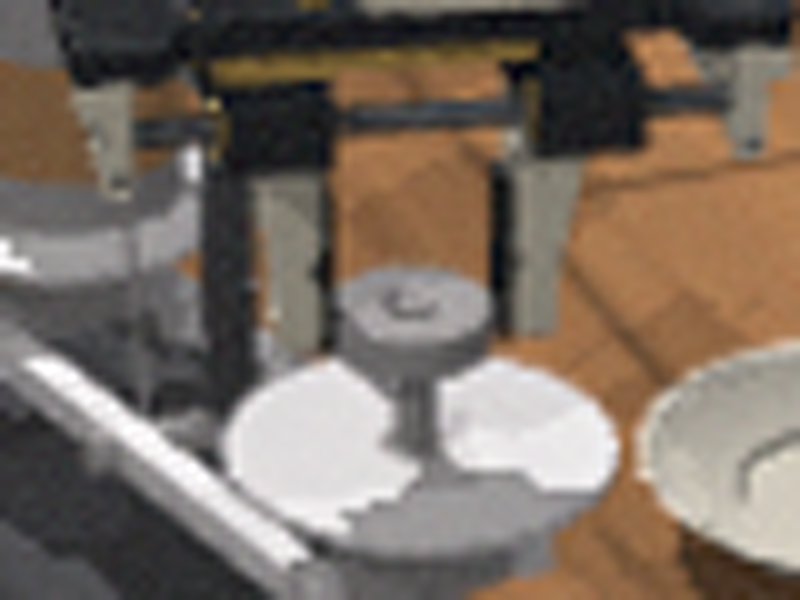

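```bash
python3 - <<'E'
from h import *
x,y=552.0,27.0;f0=np.array([0,0,-1.32])
for i in range(6):
    f=force(20)-f0;print(round(x,2),round(y,2),np.round(f,2),bot.read_state()["tcp_pos"])
    if np.hypot(f[0],f[1])<.7:break
    x+=np.clip(f[0]*.35,-.7,.7);y+=np.clip(f[1]*.35,-.7,.7)
    bot.line_to([x,y,176],10)
print(pan_v(),bot.read_state()["t"])
E
```

```text
552.0 27.0 [3.23 1.63 0.77] [552.02793975  27.02912839 176.04698398]
552.7 27.57 [0.88 0.84 0.57] [552.3237372   27.47689174 175.80171596]
553.01 27.86 [ 0.02 -0.04 -0.22] [552.75593302  27.73703957 175.83037278]
(np.float64(212.72727272727272), np.int64(66)) 20.3
```

```bash
cat >> h.py <<'E'
def beam_patch():
    return cv2.cvtColor(bot.camera("side"),cv2.COLOR_RGB2GRAY)[196:236,276:312].astype(np.float32)
def beam_shift(ref):
    b=beam_patch();return np.round(cv2.phaseCorrelate(ref,b,cv2.createHanningWindow(ref.shape[::-1],cv2.CV_32F))[0],2),round(float(np.abs(b-ref).mean()),2)
E
python3 - <<'E'
from h import *
x,y=553.7,28.4;f0=np.array([0,0,-1.32])
bot.line_to([x,y,165],40);ref=beam_patch();np.save("ref.npy",ref)
print(np.round(force()-f0,2))
for z in(152,148,146,144.5,143,141.5,140):
    bot.line_to([x,y,z],25);f=force()-f0;print(z,np.round(f,2),beam_shift(ref),pan_v())
    if f[2]>2.5:break
print(bot.read_state()["tcp_pos"],bot.read_state()["t"])
snap("side","g4",(280,170,80,60),10)
E
```

```text
[ 0.08 -0.03  0.06]
152 [-0.14  0.02 -0.19] (array([-0.15, -0.14]), 1.09) (np.float64(213.53846153846155), np.int64(52))
148 [-0.03 -0.18 -0.17] (array([ 0.21, -0.19]), 14.53) (np.float64(213.74468085106383), np.int64(47))
146 [0.24 0.47 0.98] (array([ 0.48, -0.37]), 21.22) (np.float64(213.91489361702128), np.int64(47))
144.5 [ 0.39 -0.31  1.12] (array([ 0.55, -0.57]), 24.9) (np.float64(214.0888888888889), np.int64(45))
143 [-0.31 -0.42  0.72] (array([ 0.61, -0.75]), 27.14) (np.float64(214.59574468085106), np.int64(47))
141.5 [-0.04 -0.38  1.38] (array([0.51, 0.01]), 29.02) (np.float64(214.95652173913044), np.int64(46))
140 [-0.05 -0.39  1.43] (array([0.8 , 0.11]), 30.24) (np.float64(215.72), np.int64(50))
[553.71666752  28.4237109  140.01452847] 24.7
```

View pics/g4.png

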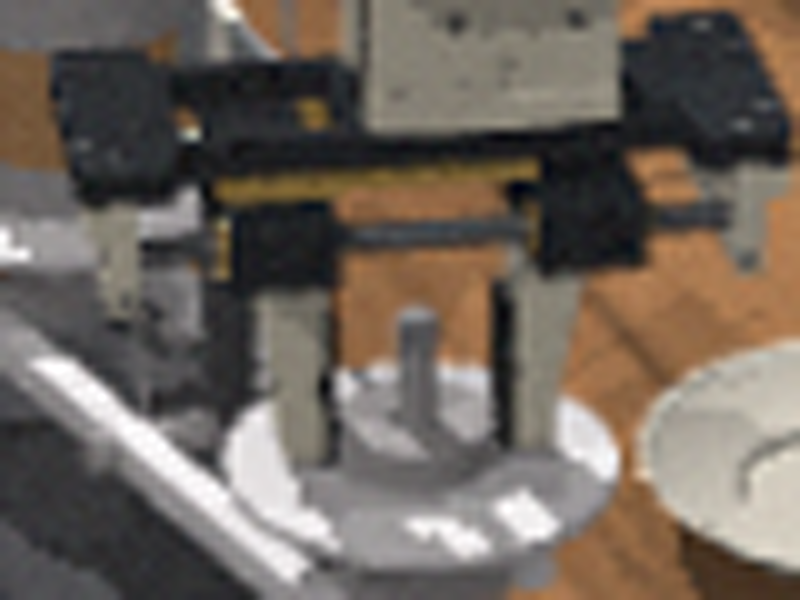

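```bash
python3 - <<'E'
from h import *
x,y=553.7,28.4
bot.move_gripper(50,3);bot.move_gripper(70)
print(np.round(force(),2),pan_v())
bot.line_to([x,y,150],40);bot.line_to([x,y,235],150);bot.pause(.7);print(pan_v(),force())
for i in range(3):bot.pause(.15);print(pan_v())
print(bot.read_state()["t"])
for b in(0,28,56):print("spindle top proj at drop",b,proj("side",[x,y,188.5-b]))
snap("side","g5",(265,150,100,75),8)
E
```

```text
[-0.03  0.11 -0.01] (np.float64(218.73469387755102), np.int64(49))
(np.float64(216.60714285714286), np.int64(84)) [-0.02358395  0.08820262  0.00710744]
(np.float64(216.60714285714286), np.int64(84))
(np.float64(216.60714285714286), np.int64(84))
(np.float64(216.60714285714286), np.int64(84))
28.475
spindle top proj at drop 0 [[322.00178279 197.90698418]]
spindle top proj at drop 28 [[321.89221325 206.88045039]]
spindle top proj at drop 56 [[321.78491905 215.70068187]]
```

View pics/g5.png

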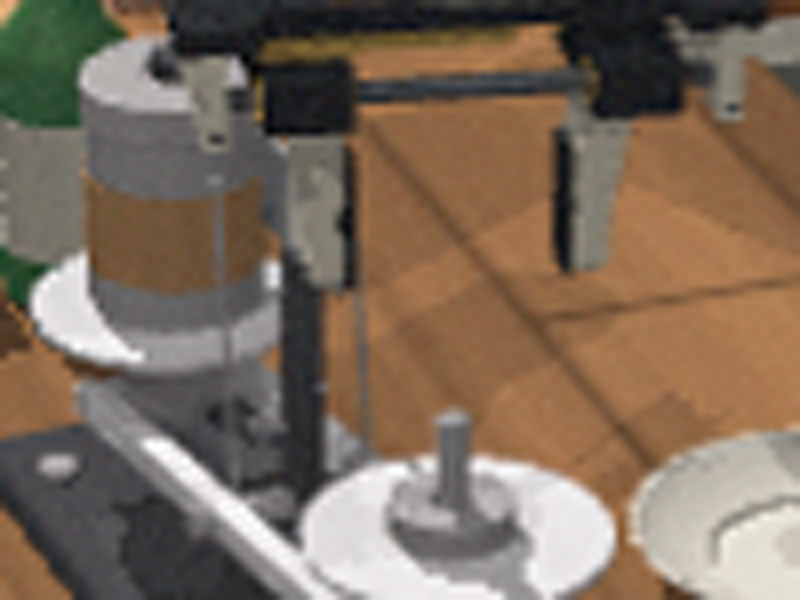

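```bash
python3 - <<'E'
from h import *
pick(588.6,-226.9,40,21.5)
x,y=553.7,28.4
bot.line_to([588.6,-226.9,225],150);bot.line_to([x,y,225],200);bot.line_to([x,y,190],80);bot.pause(.2)
f0=force(25);print(f0,pan_v())
for z in(183,180,175,168,162):
    bot.line_to([x,y,z],30);f=force()-f0;print(z,np.round(f,2),pan_v())
    if abs(f).max()>3:break
print(bot.read_state()["t"])
snap("side","g6",(265,150,100,75),8)
E
```

```text
w1 39.920216808846774
w2 38.99121083273108 [ 588.82906167 -226.92994589   21.81231321] q6 -0.13729138772250865 f [-0.45765241  0.37830979  1.2092573 ]
up 38.995540245436466 [ 588.07424235 -226.79314847  119.18271441] [ 0.09113023  0.15309656 -1.30637628] 36.75
[ 0.05009624  0.07412362 -0.89055381] (np.float64(216.4390243902439), np.int64(82))
183 [-0.03 -0.14 -0.12] (np.float64(216.35802469135803), np.int64(81))
180 [ 0.03  0.04 -0.18] (np.float64(216.21518987341773), np.int64(79))
175 [-0.26 -0.16  0.1 ] (np.float64(216.1315789473684), np.int64(76))
168 [ 0.38 -1.98  0.43] (np.float64(216.75), np.int64(72))
162 [ 1.57 -4.64  0.78] (np.float64(218.7945205479452), np.int64(73))
42.6417
```

View pics/g6.png

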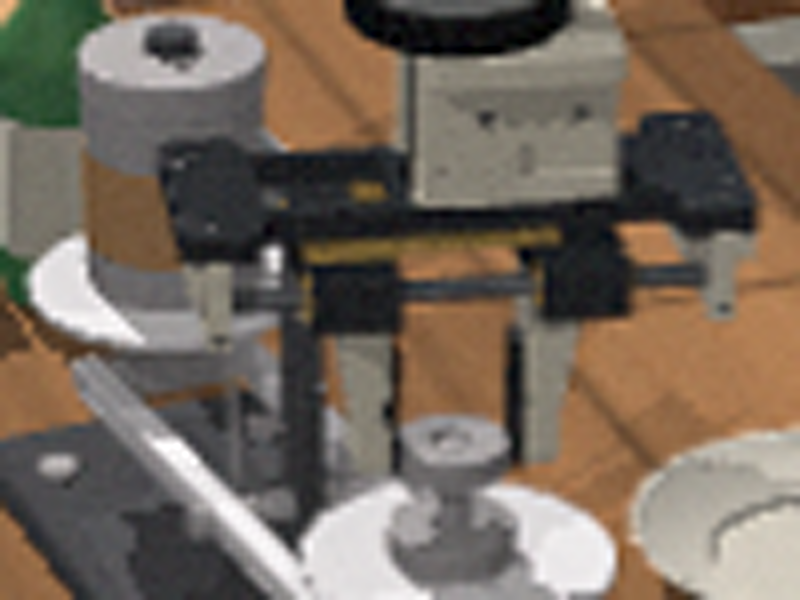

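```bash
python3 - <<'E'
from h import *
x,y=553.7,28.4;f0=np.array([.05,.07,-.89])
for i in range(6):
    f=force(20)-f0;print(round(x,2),round(y,2),np.round(f,2),pan_v())
    if np.hypot(f[0],f[1])<.6:break
    x+=np.clip(f[0]*.3,-.8,.8);y+=np.clip(f[1]*.3,-.8,.8)
    bot.line_to([x,y,162],15)
print(bot.read_state()["tcp_pos"],bot.read_state()["t"])
E
```

```text
553.7 28.4 [ 1.49 -5.23  0.68] (np.float64(218.78947368421052), np.int64(76))
554.15 27.6 [-0.27 -1.92  0.33] (np.float64(218.83561643835617), np.int64(73))
554.06 27.02 [-0.11  0.01  0.01] (np.float64(216.3939393939394), np.int64(66))
[554.10309314  27.16234406 161.98482554] 43.8417
```

```bash
python3 - <<'E'
from h import *
x,y=554.05,26.4;f0=np.array([.05,.07,-.89])
bot.line_to([x,y,162],15)
for z in(157,153,150,147,143,139,136,134):
    bot.line_to([x,y,z],25);f=force(12)-f0;print(z,np.round(f,2),pan_v())
    if abs(f[2])>3: break
    if np.hypot(f[0],f[1])>1.2:
        x+=np.clip(f[0]*.3,-.8,.8);y+=np.clip(f[1]*.3,-.8,.8);bot.line_to([x,y,z],15);print("adj",x,y,np.round(force(12)-f0,2))
print(bot.read_state()["tcp_pos"],bot.read_state()["t"])
snap("side","g7",(265,150,100,75),8)
E
```

```text
157 [ 0.05 -0.13  0.1 ] (np.float64(215.7846153846154), np.int64(65))
153 [ 0.12  0.1  -0.18] (np.float64(215.75384615384615), np.int64(65))
150 [-0.09 -0.17  0.21] (np.float64(216.5441176470588), np.int64(68))
147 [-0.1 -0.2  0.2] (np.float64(217.16923076923078), np.int64(65))
143 [-0.19 -0.08  0.42] (np.float64(218.3939393939394), np.int64(66))
139 [-0.38 -0.07  0.61] (np.float64(219.65625), np.int64(64))
136 [-0.59 -0.05  0.77] (np.float64(220.73134328358208), np.int64(67))
134 [-0.39  0.05  0.78] (np.float64(221.23076923076923), np.int64(65))
[554.04666473  26.41867632 134.01045196] 47.6167
```

View pics/g7.png

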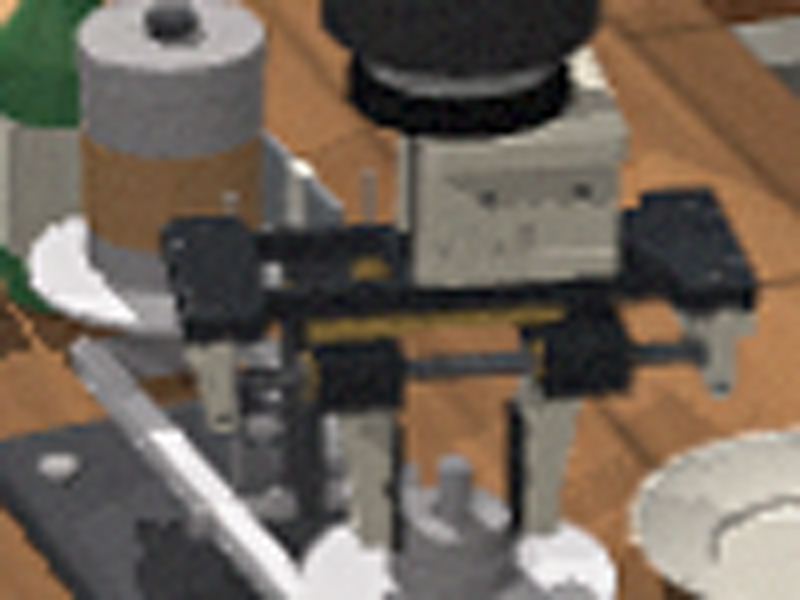

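```bash
python3 - <<'E'
from h import *
x,y=554.05,26.4
bot.move_gripper(44,3);bot.move_gripper(64);print(force(),pan_v())
bot.line_to([x,y,150],40);bot.line_to([x,y,240],150);print(pan_v())
bot.line_to([450,-60,300],200);bot.pause(1.0)
for i in range(3):bot.pause(.2);print(pan_v())
s=bot.read_state();print(s["t"],s["tcp_pos"],force())
S=bot.camera("side")[:,:,::-1];np.save("pics/end.npy",S);cv2.imwrite("pics/end.png",S)
T=bot.camera("top")[:,:,::-1];np.save("pics/endt.npy",T)
S0=np.load("pics/side1.npy");T0=np.load("pics/top1.npy")
# pan's right edge column strip in the two side pictures: registered shift of the right rim against drop
for d in(0,24,28,32,35):
    a=np.arange(0,6.28,.01);P=np.c_[554+55*np.cos(a),30+55*np.sin(a),np.full(a.size,143.5-d)]
    q=proj("side",P);m=(q[:,0]>333.5)&(q[:,0]<340.5);print(d,"strip",q[m,1].mean(),"right",q[:,0].max(),"top/bottom",q[:,1].min(),q[:,1].max())
for nm,I in(("start",S0),("end",S)):
    g=I.astype(int);m=((g.min(2)>150)&(g.max(2)-g.min(2)<30))
    for c in(336,338):r=np.where(m[190:250,c])[0]+190;print(nm,c,r.min(),r.max())
print("grey diffs of board weight 50 / side bowl etc:",[round(float(np.abs(S[y0:y1,x0:x1].astype(int)-S0[y0:y1,x0:x1]).mean()),1) for x0,x1,y0,y1 in((326,348,290,312),(405,445,330,365),(345,395,200,230),(375,420,215,275))])
E
```

```text
[-0.01417724  0.10918756 -0.29618024] (np.float64(223.02702702702703), np.int64(74))
(np.float64(223.1764705882353), np.int64(85))
(np.float64(223.1764705882353), np.int64(85))
(np.float64(223.1764705882353), np.int64(85))
(np.float64(223.1764705882353), np.int64(85))
52.8 [449.98340508 -60.0143195  299.97133364] [-0.00085241  0.11712516 -0.14605531]
0 strip 212.34033594064127 right 341.52270805883495 top/bottom 202.58030390930813 221.92705589316645
24 strip 219.82830284214734 right 341.284739774262 top/bottom 209.92209121870292 229.5595001990906
28 strip 221.065875872617 right 341.245333330223 top/bottom 211.13561260536392 230.82006945910123
32 strip 222.27963002577567 right 341.2059998080989 top/bottom 212.3462567339271 232.0773677560407
35 strip 223.16293638593328 right 341.1765475366039 top/bottom 213.25235422381834 233.01819859646685
start 336 208 247
start 338 209 248
end 336 217 247
end 338 218 248
grey diffs of board weight 50 / side bowl etc: [4.0, 6.2, 10.2, 5.1]
```

```bash
python3 - <<'E'
from plant import bot
bot.close_job();print(bot.read_state()["t"])
E
```

```text
the job is handed in; nothing more can be done
the job is handed in; nothing more can be done
```

I threaded the 150 g ring and then the 100 g ring onto the spindle, and the beam settled close to level. The 50 g ring stayed on the board. I handed the job in after about 53 s with the gripper clear of everything.

- **Spindle:** it stands at about (554, 28) mm, found from the cameras and then by feel. Sideways force on the spindle reached about 5 N, while the second ring was being threaded. The seating forces were about 1.4 N for the 150 g ring and 0.8 N for the 100 g ring. I let each ring go while pressing the pan lightly down, so neither was dropped.
- **Tin weight:** with only the 150 g ring on, the pan's height put the tin at about 234 g. The spindle top's height in the same picture gave about 244 g, so the two readings disagree by about 10 g.
- **Final level:** with 250 g on, the pan was steady in three readings. It stood about 3 mm below level, or +0.024 rad; the spindle-top reading would mean +0.01 rad. Both are inside the ±0.05 rad mark. Adding the 100 g moved the pan 21 mm, as it should.
- **Not checked:** I had used all 12 picture views, so I did not see the pointers on the white mark or the upper ring after release. Level is inferred from the pan's height in the side camera. That the upper ring is fully down is inferred from the contact height and forces.
- **Tableware:** I only compared pixels between the start and end side pictures, in four patches around the 50 g ring and some of the tableware. The differences were small (4 to 10 grey levels) but do not prove that nothing shifted. I did not view a final picture or check the tin separately.

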